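Sort the bench clutter into its three holders

ROBOT

A 7-joint arm with a two-finger parallel gripper is mounted at the origin on a cart in front of the work surface, level with it; the furniture and walls round the work are solid. World frame = base frame: x ahead of the robot, y to its left, z up, the work surface at z = 0. Lengths are in mm, angles in rad, forces in N, time in s.
With the tool pointing down it reaches from about 350 to 775 mm from the base axis. Payload 3.1 kg.
Tool frame: the origin (TCP) lies on the front face of the gripper's body, between the roots of the fingers; the fingertips stand 73 mm ahead of it and the grasp point (between the pads) lies 54 mm ahead of it; z points along the fingers, y is the line along which they close (so a half turn about z gives the same grasp; the last joint's range is limited). The gripper opens to 85 mm and grips with 20 to 120 N. Pads are 22 mm wide; open, the fingers measure 114 mm over their backs; the gripper's body (76 mm by 85 mm) begins 54 mm behind the grasp point. The pads swing forward as they close: fully open they stand 13 mm farther back than shut.
Start: joints at [1.172, 0.311, 0.014, 1.512, -0.004, 1.319, -0.027], TCP at [192.137, -515.363, 303.904] pointing down, gripper open.
Joint ranges: [-2.7, 2.7], [-0.3, 1.91], [-1.27, 1.3], [0.12, 2.57], [-1.44, 4.58], [0.2, 2.03], [-3.05, 3.05]. Speed limits (rad/s): [2.79, 2.79, 3.14, 3.14, 3.14, 3.14, 3.14].

INTERFACE

Orientations are given as a 3x3 rotation matrix whose columns are the frame's x, y, z axes.
In Python, from station import monitor, optics, job gives the robot as it stands. The module is installed in compiled form; this text tells all that it offers.
- The arm moves only by the tool move_arm, never from a script. Its argument "series" is one flat list of numbers, 7 for each row, row after row: the shift along the world's x, y, z in m, then the turn, a rotation vector about the world's x, y, z in degrees, then the opening, from 0 (shut) to 1 (fully open). A call has 1 to 10 rows; each row is the pose to reach, as a shift and turn from the pose commanded when the call began; what a row does not reach only later rows make up. A row lasts 1/12 s, in which the tool goes at most 41.7 mm and 7.16 degrees, less where a joint would pass 70% of its speed; a pose out of reach is approached as far as the arm can. A call with a gripper value outside its range is refused whole. The fingers move at their own pace and stop on an object; the grip force is fixed at half the most. Time passes only in rows, so rows that repeat a pose let the fingers close. It gives the time, the measured TCP pose, the force, the opening and the grip force at its end, in the units of the state.
- monitor.get_state(): the state, without advancing time (a new reading comes with each control period).
- optics.get_image(name): name is "scene" or "side" or "wrist"; returns a dict with "image" (420x560x3 uint8, red, green, blue), "fx", "fy", "cx", "cy" (pixels), "extrinsics" (4x4, takes a point from world to camera coordinates); the wrist camera has in their place "tool_from_camera" (4x4, takes a point from camera to tool coordinates, whose origin is the TCP and whose axes are the flange's). Camera axes: x right, y down, z forward; pixel columns grow to the right and rows downward; lengths in mm; the calibration is good to about 2 mm. A picture is of the moment at which its call begins: read the wrist's pose just before it. There is no depth.
- job.sign_off(): hands the job in; it is judged then, once.
The state is a dict: "clock": time; "qpos": joint angles; "qd": joint speeds; "effort": joint torques, N m; "tool_pos": TCP position; "tool_rot": TCP orientation; "wrist_force": force on the tool from outside, world axes, zero at the start; "torque": the same for the moment, N m; "finger_gap": finger opening in mm; "grip_force": force on a finger pad.
Only numpy, scipy, OpenCV 4.12 (cv2) and the standard library are available. Lean on these libraries where they do the work, as an engineer would, in place of code of your own. Each camera call takes 0.05 s, during which the arm holds its last target. There are 200 camera calls.

TASK

Put away the five things left along the front of the desk: stand the two screw-cap jars upright in the wells of the grey jar holder, the larger jar in the wider well and the smaller jar in the narrower one. Lay the marker and the pen in the white pen rest, one in each groove (either way) with their middles between its two rails, and lay the coverslip box flat in the middle of the low-rimmed dark metal tray, its long side along the tray's long side. Let go of everything.

Things in the scene. Friction and masses are not known exactly. Their poses are not given: they have to be found in the camera images.
- large_jar: the larger specimen jar, round, yellow screw cap: 55 mm across the cap, body 52 mm, 68 mm tall. Starts upright on the desk. Origin: centre of its underside; z up its axis.
- small_jar: the smaller specimen jar, round, whitish screw cap: 46 mm across the cap, body 44 mm, 58 mm tall. Starts upright on the desk. Origin: centre of its underside; z up its axis.
- marker: felt marker lying on the desk, white barrel with a red and black end, 118 mm long (y), 15 mm wide (x), 17 mm high (z). Origin: underside, at the middle of its length. Does not roll. Take it across the barrel at the middle.
- pen: slim orange ballpoint pen with black ends lying on the desk, 143 mm long (y), 11 mm wide (x), 10 mm high (z). Origin: underside, at the middle of its length. Does not roll. Take it across the barrel at the middle.
- coverslip_box: small white closed box lying flat, 36 mm (x) by 48 mm (y); its solid sides are 16 mm high. Origin: centre of its underside. Take it across the 36 mm.
- jar_holder: grey block fixed to the desk, 100 mm (x) by 170 mm (y), 24 mm high, with two round wells open at the top, 18 mm deep (well floor 6 mm above the origin). Wider well: 78 mm across, centre at x 0, y -38 mm. Narrower well: 60 mm across, centre at x 0, y +47 mm. Origin: centre of the underside. Fingers that close along its x keep clear of the other jar.
- pen_rest: white pen rest fixed to the desk: a 5 mm base plate 86 mm (x) by 130 mm (y) with two notched rails 10 mm thick running along y at x -36 and +36 mm. Two grooves run along x, centres at y -38 and +38 mm, each 30 mm wide; the groove floor is 18 mm, the teeth beside it 27 mm above the origin. A pen lies along x across both rails; between the rails (62 mm) only the base plate is under it, so fingers can straddle the pen there. Origin: centre of the underside.
- box_tray: shallow dark metal tray fixed to the desk, outside 70 mm (x) by 82 mm (y), inside 58 mm by 70 mm, floor 4 mm and rim 9 mm above the origin. Origin: centre of the underside.
There are look-alikes about, which are no part of the job. What is shaped like the small_jar but turquoise is not meant.

How it is judged:
By the outcome, as a careful person would: the job done as asked, in the order asked, and still so for the second after the job is handed in, with the robot touching nothing.
It also fails if it takes over 118 s, if anything falls off the work surface, if the arm or the gripper's body presses on something with over 40 N, if the wrist force passes 120 N, or if a joint passes its speed limit or range.

## Working session

There is one attempt and no reset: what is moved stays moved. The work goes in short steps, Python scripts to look and compute and a tool call to move; the robot and the scene stay as the last step left them, time stands still between calls to the robot, and variables do not carry over. Pictures are saved under pics/ and viewed, at most 14 in all, crops included, and the job is handed in when it is done.

Besides the shell and the picture viewer there is one more tool, called as name(argument=value, ...) on one line, values as JSON. move_arm: Moves the arm, as the interface text tells. Its arguments: {"type":"object","properties":{"series":{"type":"array"}},"required":["series"]}

```bash
mkdir -p pics
cat > h.py <<'E'
import numpy as np, cv2
from station import monitor, optics, job
def grab(name, save=None):
    s=monitor.get_state(); d=optics.get_image(name)
    if name=="wrist":
        T=np.eye(4); T[:3,:3]=np.array(s["tool_rot"]); T[:3,3]=s["tool_pos"]
        E=np.linalg.inv(T@np.array(d["tool_from_camera"]))
    else: E=np.array(d["extrinsics"])
    if save: cv2.imwrite("pics/"+save, d["image"][:,:,::-1])
    np.savez("pics/"+name+".npz",img=d["image"],E=E,K=[d["fx"],d["fy"],d["cx"],d["cy"]])
    return d["image"],E,[d["fx"],d["fy"],d["cx"],d["cy"]]
def ray(E,K,u,v,z):
    C=np.linalg.inv(E); r=C[:3,:3]@np.array([(u-K[2])/K[0],(v-K[3])/K[1],1]); o=C[:3,3]
    return (o+r*(z-o[2])/r[2])
def load(name):
    d=np.load("pics/"+name+".npz"); return d["img"],d["E"],d["K"]
E
python3 - <<'E'
from h import *
for n in("scene","side","wrist"):
    i,E,K=grab(n,n+".png"); C=np.linalg.inv(E); print(n,K,C[:3,3].round(),C[:3,2].round(2))
s=monitor.get_state(); print({k:np.round(v,3).tolist() for k,v in s.items()})
E
```

```text
scene [457.6709985999852, 457.6709985999852, 280.32818942399825, 201.99464709053098] [-22. 641. 794.] [ 0.46 -0.57 -0.68]
side [415.59593303723943, 415.59593303723943, 285.3855639473184, 208.34216693248482] [-73. 979. 596.] [ 0.48 -0.76 -0.44]
wrist [296.28383179785493, 296.28383179785493, 279.19402265742576, 210.99420213657115] [ 257. -491.  374.] [-0.26 -0.09 -0.96]
{'clock': 0.15, 'qpos': [1.172, 0.312, 0.014, 1.513, -0.004, 1.319, -0.027], 'qd': [-0.0, -0.003, -0.0, -0.005, -0.002, -0.002, -0.0], 'effort': [0.0, -38.028, 0.146, -23.085, 0.012, 0.01, 0.0], 'tool_pos': [192.005, -514.962, 303.062], 'tool_rot': [[0.937, 0.349, -0.001], [0.349, -0.937, 0.002], [-0.0, -0.002, -1.0]], 'wrist_force': [-0.19, 0.191, -0.089], 'torque': [-0.006, -0.006, -0.044], 'grip_force': 0.0, 'finger_gap': 85.407}
```

View pics/scene.png

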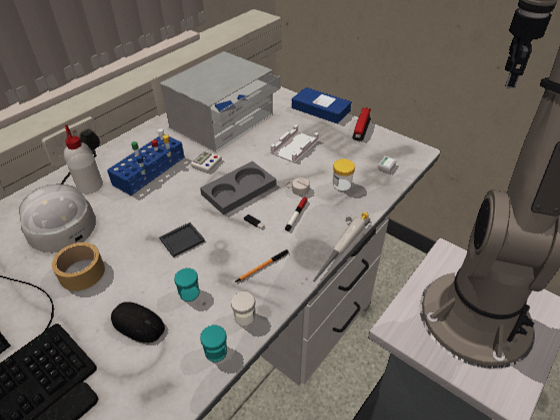

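View pics/side.png

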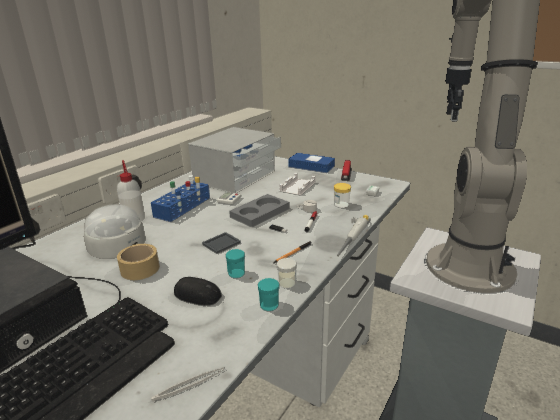

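The scene shows large jar (344,175), small jar (243,308), marker (297,213), pen (262,266), box probably at (387,164), holder (239,186), pen rest (296,143), tray (182,239). The side view agrees. I'll enlarge the work region.

Run:
```python
from h import *
i,E,K=load("scene")
c=i[115:345,160:420]; cv2.imwrite("pics/c1.png",cv2.resize(c,None,fx=2.6,fy=2.6,interpolation=cv2.INTER_CUBIC)[:,:,::-1])
for n,u,v,z in [("LJ cap",344,167,68),("SJ cap",243,298,58),("marker",297,213,8),("pen",262,266,5),("box",387,163,16),("blob",301,184,16),("holder",239,186,24),("rest",296,143,18),("tray",182,239,6)]:
    print(n,ray(E,K,u,v,z).round())
```

```text
LJ cap [ 424. -165.   68.]
SJ cap [361. 285.  58.]
marker [452.  -8.   8.]
pen [413. 170.   5.]
box [ 374. -311.   16.]
blob [505. -93.  16.]
holder [619.  20.  24.]
rest [ 623. -227.   18.]
tray [610. 227.   6.]
```

View pics/c1.png

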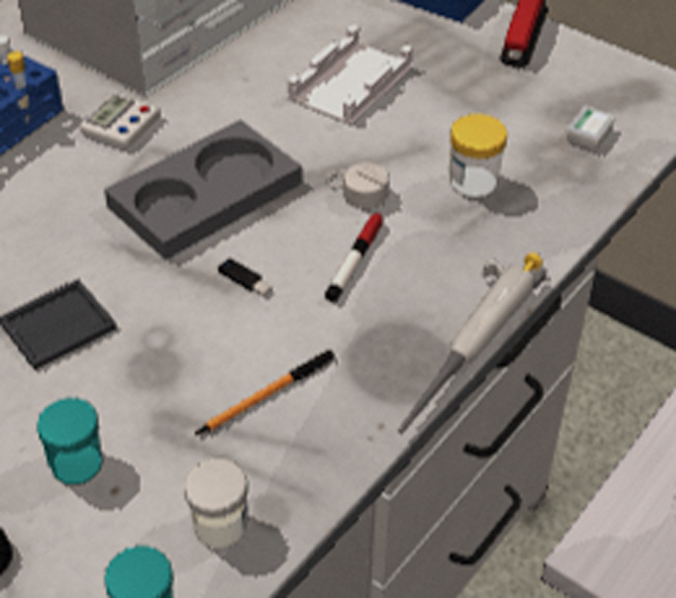

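Run:
```python
from h import *
i,E,K=load("scene")
P=lambda x,y,z: ray(E,K,160+x/2.6,115+y/2.6,z)[:2]
def yaw(a,b): d=b-a; return np.degrees(np.arctan2(d[1],d[0])).round(1)
c=[P(243,123,24),P(302,170,24),P(170,240,24),P(107,195,24)]
print("holder",np.mean(c,0).round(),[yaw(c[k],c[(k+1)%4]) for k in range(4)], P(234,158,24).round(),P(165,196,24).round())
c=[P(80,282,9),P(117,326,9),P(38,367,9),P(0,322,9)]
print("tray",np.mean(c,0).round(),[(yaw(c[k],c[(k+1)%4]),np.linalg.norm(c[k]-c[(k+1)%4]).round()) for k in range(4)])
c=[P(352,30,27),P(409,48,27),P(350,118,20),P(292,82,27)]
print("rest",np.mean(c,0).round(),[(yaw(c[k],c[(k+1)%4]),np.linalg.norm(c[k]-c[(k+1)%4]).round()) for k in range(4)])
print("marker",yaw(P(333,293,8),P(377,220,8)),"pen",yaw(P(203,430,5),P(328,357,5)))
```

```text
holder [622.  14.] [np.float64(168.1), np.float64(78.2), np.float64(-4.7), np.float64(-99.6)] [624. -28.] [638.  57.]
tray [605. 228.] [(np.float64(165.5), np.float64(68.0)), (np.float64(76.1), np.float64(78.0)), (np.float64(-11.9), np.float64(68.0)), (np.float64(-103.5), np.float64(81.0))]
rest [ 624. -224.] [(np.float64(-171.0), np.float64(73.0)), (np.float64(98.7), np.float64(137.0)), (np.float64(-2.6), np.float64(83.0)), (np.float64(-85.1), np.float64(121.0))]
marker -75.3 pen -104.0
```

move_arm(series=[0.03, 0.04, 0, 0, 0, 0, 1, 0.06, 0.08, 0, 0, 0, 0, 1, 0.09, 0.12, 0, 0, 0, 0, 1, 0.115, 0.155, 0, 0, 0, 0, 1, 0.14, 0.19, 0, 0, 0, 0, 1, 0.165, 0.225, 0, 0, 0, 0, 1, 0.19, 0.26, 0, 0, 0, 0, 1, 0.215, 0.295, 0, 0, 0, 0, 1, 0.24, 0.33, 0, 0, 0, 0, 1, 0.24, 0.33, 0, 0, 0, 0, 1])

```text
clock: 0.98
tool_pos: [433.5, -181.7, 303.9]
tool_rot: [[0.936, 0.352, 0.001], [0.352, -0.936, 0.001], [0.001, -0.001, -1.0]]
wrist_force: [0.6, 0.5, 0.5]
finger_gap: 85.4
grip_force: 0.0
```

Run:
```python
from h import *
i,E,K=grab("wrist","w1.png"); cv2.imwrite("pics/w1b.png",cv2.resize(i,(800,600),interpolation=cv2.INTER_CUBIC)[:,:,::-1])
```

```text
(no output)
```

View pics/w1b.png

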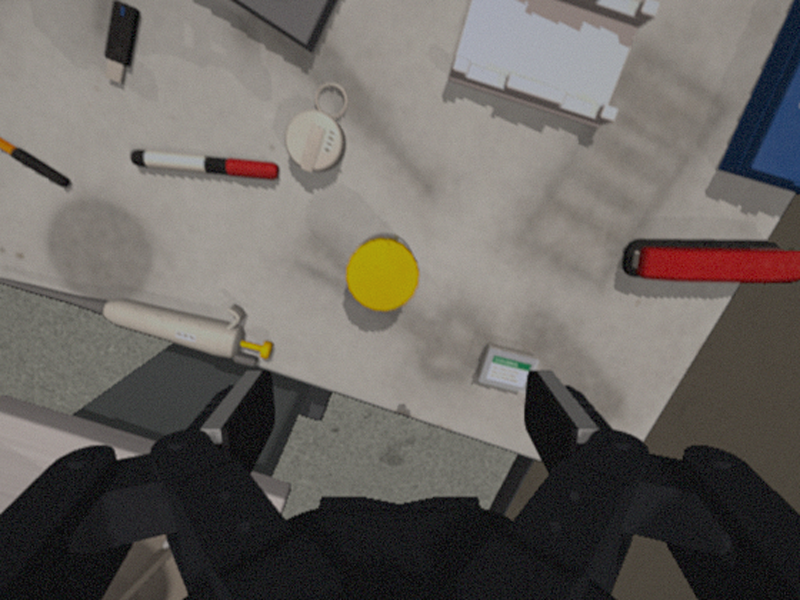

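Yellow cap at (383,274), marker (132,156)–(278,171), box (508,369), rest's near rail (452,72)–(612,118) in the 800-wide view.

Run:
```python
from h import *
i,E,K=load("wrist")
hsv=cv2.cvtColor(i,cv2.COLOR_RGB2HSV)
m=cv2.inRange(hsv,(20,150,80),(35,255,255))
n,l,s,c=cv2.connectedComponentsWithStats(m); k=1+np.argmax(s[1:,4]); print("LJ",s[k],ray(E,K,*c[k],68).round(1))
P=lambda x,y,z: ray(E,K,x*.7,y*.7,z)[:2]
def seg(a,b): d=b-a; return ((a+b)/2).round(1),np.degrees(np.arctan2(d[1],d[0])).round(1),np.linalg.norm(d).round(1)
print("marker",seg(P(132,156,9),P(279,171,9)))
print("rail front",seg(P(452,70,27),P(612,116,27)))
print("rest right",seg(P(612,116,27),P(655,8,27)))
print("box",P(508,369,14), seg(P(478,384,8),P(487,346,16)))
print("holder corner",P(312,47,24))
```

```text
LJ [ 242  166   51   52 2017] [ 431.7 -168.6   68. ]
marker (array([455.2,  -3.4]), np.float64(-75.0), np.float64(120.2))
rail front (array([ 592.8, -229. ]), np.float64(-83.8), np.float64(126.6))
rest right (array([ 636.6, -289.2]), np.float64(4.3), np.float64(74.2))
box [ 376.5371345  -311.12177625] (array([ 370.7, -288.1]), np.float64(14.4), np.float64(42.4))
holder corner [564.55309607 -63.81551608]
```

move_arm(series=[0, 0.003, -0.012, 0, 0, 6.5, 1, 0, 0.006, -0.024, 0, 0, 13, 1, 0, 0.009, -0.036, 0, 0, 19.5, 1, 0, 0.012, -0.05, 0, 0, 26, 1, 0, 0.015, -0.065, 0, 0, 32.5, 1, 0, 0.017, -0.08, 0, 0, 39, 1, 0, 0.017, -0.1, 0, 0, 45.5, 1, 0, 0.017, -0.12, 0, 0, 52, 1, 0, 0.017, -0.12, 0, 0, 58.5, 1, 0, 0.017, -0.12, 0, 0, 59.5, 1])

```text
clock: 1.87
tool_pos: [430.8, -168.3, 182.3]
tool_rot: [[0.172, 0.985, -0.004], [0.985, -0.172, 0.002], [0.001, -0.004, -1.0]]
wrist_force: [0.2, 0.2, -0.1]
finger_gap: 85.2
grip_force: 0.0
```

Run:
```python
from h import *
i,E,K=grab("wrist","w2.png"); s=monitor.get_state(); print(s["tool_pos"],s["tool_rot"],s["qpos"])
hsv=cv2.cvtColor(i,cv2.COLOR_RGB2HSV)
m=cv2.inRange(hsv,(20,150,80),(35,255,255))
n,l,st,c=cv2.connectedComponentsWithStats(m); k=1+np.argmax(st[1:,4]); print("LJ",st[k],ray(E,K,*c[k],68).round(1))
cv2.imwrite("pics/w2b.png",cv2.resize(i,(800,600),interpolation=cv2.INTER_CUBIC)[:,:,::-1])
```

```text
[ 431.61829395 -168.54498478  183.28665128] [[ 1.75210609e-01  9.84530077e-01 -1.33017669e-03]
 [ 9.84530867e-01 -1.75209794e-01  7.07160930e-04]
 [ 4.63161220e-04 -1.43350211e-03 -9.99998865e-01]] [ 0.69457975  0.27847664 -0.42688551  1.90017894  0.13596392  0.99254859
  0.03138641]
LJ [ 239  195   82   80 5010] [ 430.2 -167.7   68. ]
```

View pics/w2b.png

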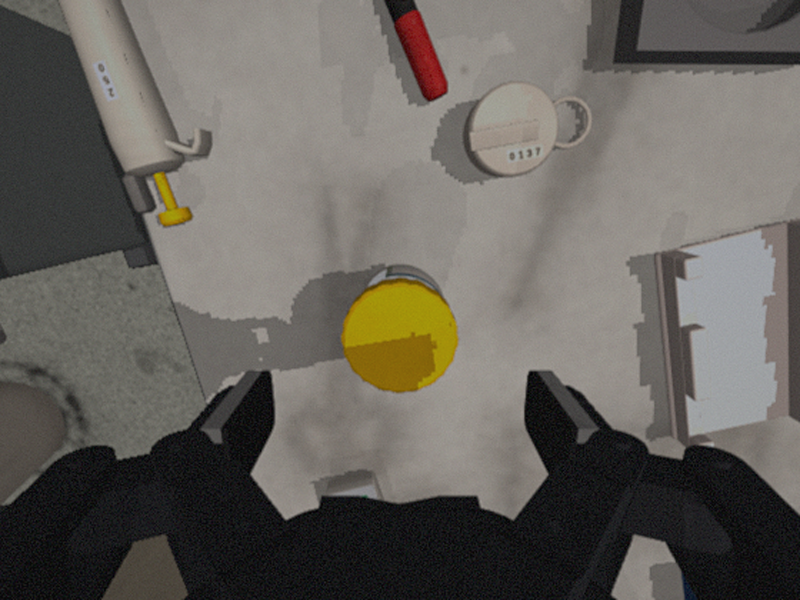

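The open gripper is centred over the yellow cap (400,335); the holder's edge at the top right is parallel to the finger line. Descend and close.

move_arm(series=[-0.001, 0, -0.03, 0, 0, 0, 1, -0.001, 0, -0.06, 0, 0, 0, 1, -0.001, 0, -0.078, 0, 0, 0, 1, -0.001, 0, -0.078, 0, 0, 0, 0.3, -0.001, 0, -0.078, 0, 0, 0, 0.3, -0.001, 0, -0.078, 0, 0, 0, 0.3, -0.001, 0, -0.078, 0, 0, 0, 0.3, -0.001, 0, -0.078, 0, 0, 0, 0.3, -0.001, 0, -0.078, 0, 0, 0, 0.3, -0.001, 0, -0.078, 0, 0, 0, 0.3])

```text
clock: 2.75
tool_pos: [432.5, -168.9, 107.5]
tool_rot: [[0.175, 0.985, 0.004], [0.985, -0.175, -0.002], [-0.001, 0.004, -1.0]]
wrist_force: [0.6, -0.3, 6.2]
finger_gap: 52.4
grip_force: 63.2
```

Gripped. Lift, carry near the holder and look.

move_arm(series=[0, 0, 0.03, 0, 0, 0, 0.3, 0, 0, 0.06, 0, 0, 0, 0.3, 0.01, 0.005, 0.09, 0, 0, 0, 0.3, 0.035, 0.02, 0.1, 0, 0, 0, 0.3, 0.065, 0.04, 0.1, 0, 0, 0, 0.3, 0.095, 0.055, 0.1, 0, 0, 0, 0.3, 0.125, 0.075, 0.1, 0, 0, 0, 0.3, 0.155, 0.09, 0.1, 0, 0, 0, 0.3, 0.17, 0.1, 0.1, 0, 0, 0, 0.3, 0.17, 0.1, 0.1, 0, 0, 0, 0.3])

```text
clock: 3.58
tool_pos: [604.1, -63.5, 205.7]
tool_rot: [[0.169, 0.986, 0.003], [0.986, -0.169, 0.004], [0.005, 0.002, -1.0]]
wrist_force: [0.4, 0.7, -0.1]
finger_gap: 52.5
grip_force: 63.4
```

Run:
```python
from h import *
i,E,K=grab("wrist","w3.png"); s=monitor.get_state(); print(s["tool_pos"],s["finger_gap"],s["grip_force"])
cv2.imwrite("pics/w3b.png",cv2.resize(i,(800,600),interpolation=cv2.INTER_CUBIC)[:,:,::-1])
```

```text
[602.17349327 -65.70730118 205.4530387 ] 52.38898329631841 63.402843304211274
```

View pics/w3b.png

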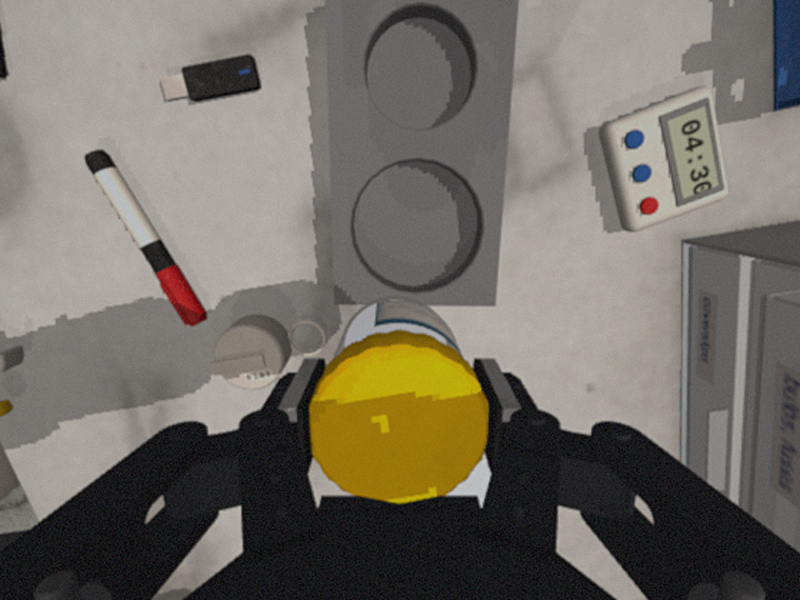

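Run:
```python
from h import *
i,E,K=load("wrist")
P=lambda x,y,z: ray(E,K,x*.7,y*.7,z)[:2]
for n,q in (("wide",[(352,225),(482,225),(417,158),(417,291)]),("narrow",[(365,66),(477,66),(421,3),(421,129)])):
    p=[P(*a,24) for a in q]; print(n,np.mean(p,0).round(1),np.linalg.norm(p[0]-p[1]),np.linalg.norm(p[2]-p[3]))
print("edge",P(333,304,24),P(496,304,24),P(518,0,24)); print("cabinet",P(690,250,0),P(690,600,0), "marker",(P(92,160,9)+P(197,317,9))/2)
```

```text
wide [622.3 -21.5] 76.87594342537399 77.84044628597076
narrow [637.8  61.7] 60.178989097522916 60.89131741394544
edge [563.18557365 -59.8933186 ] [663.16294443 -77.17645762] [692.1514536   84.06352572]
cabinet [797.70778124 -69.88316157] [ 801.96130473 -374.01375856] marker [452.87414891  -4.10138024]
```

move_arm(series=[0.01, 0.023, 0, 0, 0, 0, 0.3, 0.021, 0.047, 0, 0, 0, 0, 0.3, 0.021, 0.047, -0.02, 0, 0, 0, 0.3, 0.021, 0.047, -0.04, 0, 0, 0, 0.3, 0.021, 0.047, -0.06, 0, 0, 0, 0.3, 0.021, 0.047, -0.075, 0, 0, 0, 0.3, 0.021, 0.047, -0.085, 0, 0, 0, 0.3, 0.021, 0.047, -0.091, 0, 0, 0, 0.3, 0.021, 0.047, -0.093, 0, 0, 0, 0.3, 0.021, 0.047, -0.093, 0, 0, 0, 0.3])

```text
clock: 4.47
tool_pos: [621.7, -22.2, 113.9]
tool_rot: [[0.175, 0.984, -0.0], [0.984, -0.175, -0.001], [-0.001, -0.0, -1.0]]
wrist_force: [-0.2, -0.6, -1.6]
finger_gap: 52.4
grip_force: 63.4
```

move_arm(series=[0, 0, -0.0015, 0, 0, 0, 0.3, 0, 0, -0.0015, 0, 0, 0, 0.3, 0, 0, -0.0015, 0, 0, 0, 1, 0, 0, -0.0015, 0, 0, 0, 1, 0, 0, -0.0015, 0, 0, 0, 1, 0, 0, -0.0015, 0, 0, 0, 1, 0, 0, -0.0015, 0, 0, 0, 1, 0, 0, 0.02, 0, 0, 0, 1, 0, 0, 0.055, 0, 0, 0, 1, 0, 0, 0.09, 0, 0, 0, 1])

```text
clock: 5.3
tool_pos: [621.0, -21.5, 202.2]
tool_rot: [[0.174, 0.985, -0.004], [0.985, -0.174, 0.0], [-0.0, -0.004, -1.0]]
wrist_force: [1.3, -0.2, -0.0]
finger_gap: 85.5
grip_force: 0.0
```

move_arm(series=[-0.026, 0.028, 0, 0, 0, 0, 1, -0.054, 0.058, 0, 0, 0, 0, 1, -0.082, 0.088, 0, 0, 0, 0, 1, -0.11, 0.118, 0, 0, 0, 0, 1, -0.138, 0.148, 0, 0, 0, 0, 1, -0.166, 0.178, 0, 0, 0, 0, 1, -0.194, 0.208, 0, 0, 0, 0, 1, -0.222, 0.238, 0, 0, 0, 0, 1, -0.25, 0.266, 0, 0, 0, 0, 1, -0.25, 0.266, 0, 0, 0, 0, 1])

```text
clock: 6.13
tool_pos: [365.1, 251.7, 203.5]
tool_rot: [[0.16, 0.987, -0.003], [0.987, -0.16, 0.004], [0.004, -0.003, -1.0]]
wrist_force: [-0.2, 0.4, -0.0]
finger_gap: 85.2
grip_force: 0.0
```

Run:
```python
from h import *
i,E,K=grab("wrist","w4.png"); s=monitor.get_state(); print(s["tool_pos"],s["qpos"])
cv2.imwrite("pics/w4b.png",cv2.resize(i,(800,600),interpolation=cv2.INTER_CUBIC)[:,:,::-1])
i,E,K=grab("scene","s2.png")
hsv=cv2.cvtColor(i,cv2.COLOR_RGB2HSV); m=cv2.inRange(hsv,(20,150,80),(35,255,255))
n,l,st,c=cv2.connectedComponentsWithStats(m); k=1+np.argmax(st[1:,4]); print("LJ",st[k],ray(E,K,*c[k],72).round(1))
```

```text
[368.4749025  248.52295872 203.39469416] [-0.08046314  0.2420357  -0.63848914  1.916618    0.16554589  1.03445998
 -0.95487909]
LJ [362 213   6   6  21] [292.4 -43.7  72. ]
```

View pics/w4b.png

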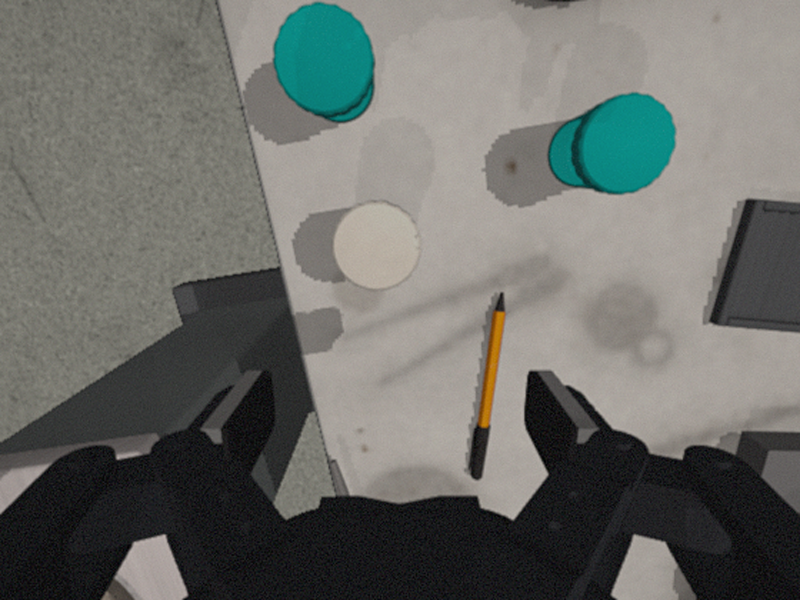

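Small jar's cap at (376,245), turquoise look-alikes clear at (324,60) and (625,145); pen from (501,292) to (476,478).

Run:
```python
from h import *
i,E,K=load("wrist")
P=lambda x,y,z: ray(E,K,x*.7,y*.7,z)[:2]
print("SJ",np.mean([P(334,245,58),P(419,245,58),P(376,201,58),P(376,290,58)],0), np.linalg.norm(P(334,245,58)-P(419,245,58)))
a,b=P(501,292,5),P(476,479,5); print("pen",(a+b)/2,np.linalg.norm(a-b),np.degrees(np.arctan2(*(a-b)[::-1])))
a,b=P(750,200,9),P(711,322,9); print("tray side",(a+b)/2,np.linalg.norm(a-b),np.degrees(np.arctan2(*(a-b)[::-1])))
print("turq",P(324,60,58),P(625,145,58))
```

```text
SJ [358.90195792 291.06386822] 43.63496319089725
pen [414.17021348 169.9053644 ] 145.41918149128526 77.0940275081758
tray side [574.70277864 237.40521373] 78.82693255795502 74.89427637410674
turq [350.21986826 379.05255014] [485.65216894 319.76087564]
```

move_arm(series=[-0.007, 0.023, 0, 0, 0, 0, 1, -0.013, 0.046, 0, 0, 0, 0, 1, -0.013, 0.046, 0, 0, 0, 0, 1, -0.013, 0.046, -0.03, 0, 0, 0, 1, -0.013, 0.046, -0.06, 0, 0, 0, 1, -0.013, 0.046, -0.09, 0, 0, 0, 1, -0.013, 0.046, -0.107, 0, 0, 0, 1, -0.013, 0.046, -0.107, 0, 0, 0, 0.2, -0.013, 0.046, -0.107, 0, 0, 0, 0.2, -0.013, 0.046, -0.107, 0, 0, 0, 0.2])

```text
clock: 7.07
tool_pos: [360.6, 290.6, 96.9]
tool_rot: [[0.176, 0.984, 0.002], [0.984, -0.176, 0.001], [0.001, 0.002, -1.0]]
wrist_force: [-0.1, -0.1, -0.5]
finger_gap: 51.6
grip_force: 0.0
```

move_arm(series=[0, 0, 0, 0, 0, 0, 0.2, 0, 0, 0, 0, 0, 0, 0.2, 0, 0, 0, 0, 0, 0, 0.2, 0, 0, 0, 0, 0, 0, 0.2, 0, 0, 0, 0, 0, 0, 0.2])

```text
clock: 7.48
tool_pos: [360.6, 291.4, 97.5]
tool_rot: [[0.175, 0.985, 0.004], [0.985, -0.175, 0.002], [0.002, 0.003, -1.0]]
wrist_force: [-0.4, -0.4, 6.9]
finger_gap: 42.9
grip_force: 61.0
```

move_arm(series=[0, 0, 0.03, 0, 0, 0, 0.2, 0, 0, 0.06, 0, 0, 0, 0.2, 0.01, -0.01, 0.08, 0, 0, 0, 0.2, 0.035, -0.03, 0.085, 0, 0, 0, 0.2, 0.065, -0.054, 0.085, 0, 0, 0, 0.2, 0.095, -0.078, 0.085, 0, 0, 0, 0.2, 0.125, -0.102, 0.085, 0, 0, 0, 0.2, 0.155, -0.127, 0.085, 0, 0, 0, 0.2, 0.185, -0.152, 0.085, 0, 0, 0, 0.2, 0.215, -0.177, 0.085, 0, 0, 0, 0.2])

```text
clock: 8.32
tool_pos: [575.0, 112.1, 180.9]
tool_rot: [[0.175, 0.985, -0.0], [0.985, -0.175, -0.0], [-0.0, -0.0, -1.0]]
wrist_force: [0.2, -0.0, 0.2]
finger_gap: 43.5
grip_force: 61.4
```

move_arm(series=[0.025, -0.021, 0, 0, 0, 0, 0.2, 0.05, -0.041, 0, 0, 0, 0, 0.2, 0.063, -0.052, 0, 0, 0, 0, 0.2, 0.063, -0.052, 0, 0, 0, 0, 0.2, 0.063, -0.052, -0.02, 0, 0, 0, 0.2, 0.063, -0.052, -0.04, 0, 0, 0, 0.2, 0.063, -0.052, -0.04, 0, 0, 0, 0.2])

```text
clock: 8.9
tool_pos: [633.6, 61.8, 136.4]
tool_rot: [[0.173, 0.985, -0.01], [0.985, -0.173, -0.001], [-0.002, -0.009, -1.0]]
wrist_force: [-1.2, 0.5, -2.5]
finger_gap: 43.1
grip_force: 61.3
```

Run:
```python
from h import *
i,E,K=grab("wrist","w5.png"); s=monitor.get_state(); print(s["tool_pos"],s["finger_gap"],s["grip_force"])
cv2.imwrite("pics/w5b.png",cv2.resize(i,(800,600),interpolation=cv2.INTER_CUBIC)[:,:,::-1])
i,E,K=grab("side","sd2.png")
cv2.imwrite("pics/sd2b.png",cv2.resize(i[150:290,180:380],(800,560),interpolation=cv2.INTER_CUBIC)[:,:,::-1])
```

```text
[634.53691092  61.93093467 138.34246089] 43.69370295152158 61.34605072438717
```

View pics/sd2b.png

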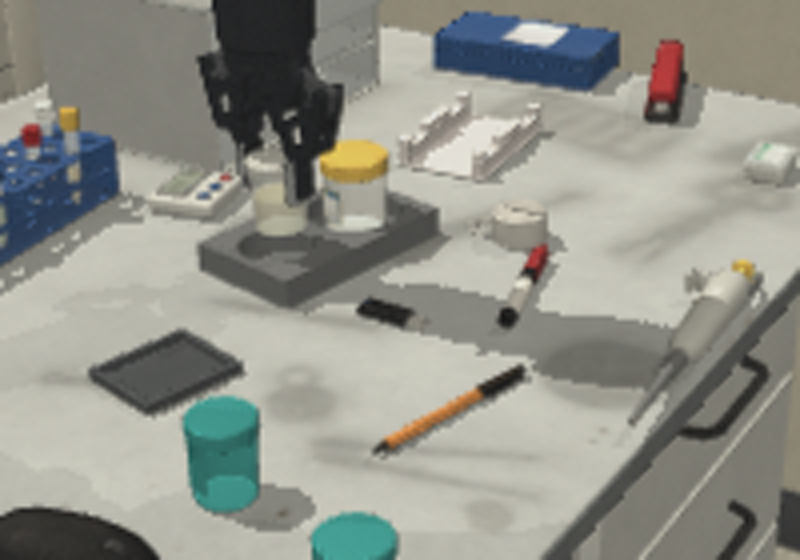

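The large jar stands in its well and the small jar hangs over its own. Lower and check the force before opening.

move_arm(series=[0, 0, 0, 0, 0, 0, 0.2, 0, 0, -0.01, 0, 0, 0, 0.2, 0, 0, -0.02, 0, 0, 0, 0.2, 0, 0, -0.028, 0, 0, 0, 0.2, 0, 0, -0.034, 0, 0, 0, 0.2, 0, 0, -0.039, 0, 0, 0, 0.2, 0, 0, -0.039, 0, 0, 0, 0.2, 0, 0, -0.039, 0, 0, 0, 0.2])

```text
clock: 9.67
tool_pos: [636.6, 61.9, 103.7]
tool_rot: [[0.174, 0.985, -0.001], [0.985, -0.174, -0.001], [-0.001, -0.001, -1.0]]
wrist_force: [-4.5, -0.3, 9.6]
finger_gap: 43.1
grip_force: 62.0
```

move_arm(series=[0, 0, 0.0005, 0, 0, 0, 1, 0, 0, 0.0005, 0, 0, 0, 1, 0, 0, 0.0005, 0, 0, 0, 1, 0, 0, 0.0005, 0, 0, 0, 1, 0, 0, 0.0005, 0, 0, 0, 1, 0, 0, 0.0005, 0, 0, 0, 1, 0, 0, 0.02, 0, 0, 0, 1, 0, 0, 0.05, 0, 0, 0, 1, 0, 0, 0.085, 0, 0, 0, 1, 0, 0, 0.12, 0, 0, 0, 1])

```text
clock: 10.5
tool_pos: [636.6, 61.5, 222.4]
tool_rot: [[0.174, 0.985, -0.002], [0.985, -0.174, -0.0], [-0.0, -0.002, -1.0]]
wrist_force: [0.8, 0.6, -0.3]
finger_gap: 85.5
grip_force: 0.0
```

Run:
```python
from h import *
i,E,K=grab("wrist","w6.png"); s=monitor.get_state(); print(s["tool_pos"],s["qpos"])
cv2.imwrite("pics/w6b.png",cv2.resize(i,(800,600),interpolation=cv2.INTER_CUBIC)[:,:,::-1])
```

```text
[640.55864369  62.69993918 231.7627882 ] [ 0.18667166  0.59004304 -0.50271     1.33855574  0.28573742  1.26994419
 -0.50066119]
```

View pics/w6b.png

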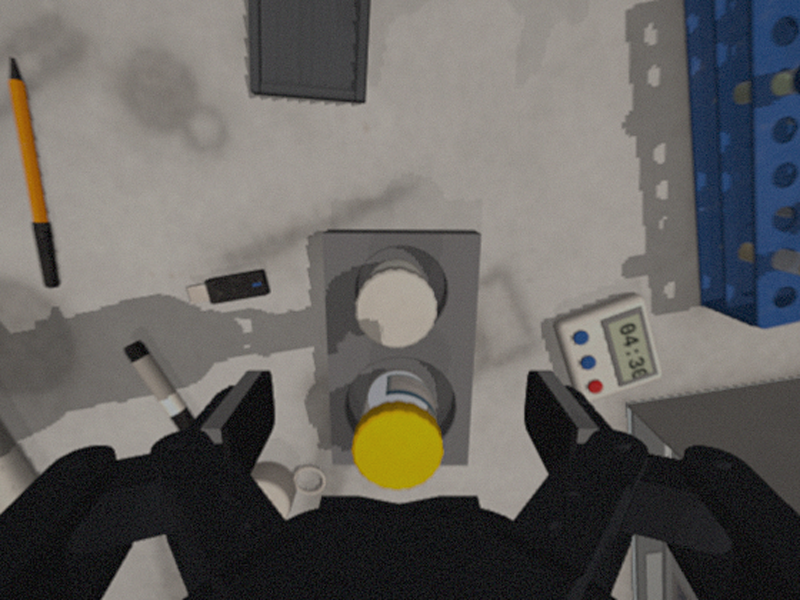

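Both jars stand in their wells (caps at (397,308) and (397,445)). Now the marker.

move_arm(series=[-0.03, -0.011, 0, 0, 0, 4, 0.5, -0.06, -0.022, 0, 0, 0, 8, 0.5, -0.09, -0.033, 0, 0, 0, 12, 0.5, -0.12, -0.044, 0, 0, 0, 16, 0.5, -0.15, -0.055, -0.01, 0, 0, 20, 0.5, -0.175, -0.062, -0.03, 0, 0, 24, 0.5, -0.183, -0.066, -0.05, 0, 0, 25, 0.5, -0.183, -0.066, -0.07, 0, 0, 25, 0.5, -0.183, -0.066, -0.08, 0, 0, 25, 0.5, -0.183, -0.066, -0.08, 0, 0, 25, 0.5])

```text
clock: 11.38
tool_pos: [452.6, -4.5, 140.0]
tool_rot: [[-0.258, 0.966, -0.004], [0.966, 0.258, 0.0], [0.002, -0.004, -1.0]]
wrist_force: [0.8, -0.5, 0.1]
finger_gap: 42.3
grip_force: 0.0
```

Run:
```python
from h import *
i,E,K=grab("wrist","w7.png"); s=monitor.get_state(); print(s["tool_pos"],s["tool_rot"],s["qpos"])
hsv=cv2.cvtColor(i,cv2.COLOR_RGB2HSV); m=cv2.inRange(hsv,(170,120,60),(180,255,255))|cv2.inRange(hsv,(0,120,60),(6,255,255))
n,l,st,c=cv2.connectedComponentsWithStats(m); k=1+np.argmax(st[1:,4]); print(st[k],c[k])
cv2.imwrite("pics/w7b.png",cv2.resize(i,(800,600),interpolation=cv2.INTER_CUBIC)[:,:,::-1])
```

```text
[453.90270461  -4.07908703 141.33935086] [[-2.58400336e-01  9.66036645e-01 -1.57047205e-03]
 [ 9.66037350e-01  2.58401611e-01  6.68163087e-04]
 [ 1.05128253e-03 -1.34448109e-03 -9.99998544e-01]] [ 0.48264588  0.35396891 -0.61868552  1.96528644  0.25807396  0.90186505
 -0.00732796]
[273 252  19  50 837] [282.46356033 276.47789725]
```

View pics/w7b.png

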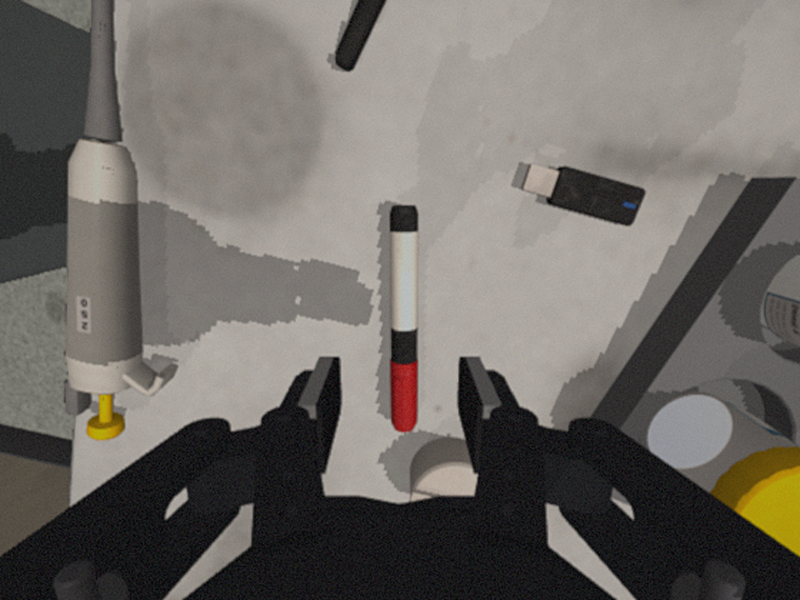

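Marker is straight between the fingers, from (404,205) to (404,432). Descend and grip.

move_arm(series=[0.001, 0, -0.03, 0, 0, 0, 0.5, 0.001, 0, -0.055, 0, 0, 0, 0.5, 0.001, 0, -0.065, 0, 0, 0, 0.5, 0.001, 0, -0.065, 0, 0, 0, 0, 0.001, 0, -0.065, 0, 0, 0, 0, 0.001, 0, -0.065, 0, 0, 0, 0, 0.001, 0, -0.065, 0, 0, 0, 0, 0.001, 0, -0.065, 0, 0, 0, 0, 0.001, 0, -0.065, 0, 0, 0, 0, 0.001, 0, -0.065, 0, 0, 0, 0])

```text
clock: 12.27
tool_pos: [456.4, -4.2, 78.3]
tool_rot: [[-0.258, 0.966, 0.003], [0.966, 0.258, -0.0], [-0.001, 0.003, -1.0]]
wrist_force: [-1.2, 0.8, 5.8]
finger_gap: 11.8
grip_force: 60.8
```

move_arm(series=[0, 0, 0.035, 0, 0, 0, 0, 0, 0, 0.07, 0, 0, 5, 0, 0, -0.01, 0.1, 0, 0, 12, 0, 0.015, -0.03, 0.12, 0, 0, 19, 0, 0.035, -0.06, 0.12, 0, 0, 26, 0, 0.055, -0.085, 0.12, 0, 0, 33, 0, 0.075, -0.11, 0.12, 0, 0, 40, 0, 0.09, -0.135, 0.12, 0, 0, 47, 0, 0.11, -0.16, 0.12, 0, 0, 54, 0, 0.13, -0.185, 0.12, 0, 0, 60, 0])

```text
clock: 13.1
tool_pos: [585.3, -191.2, 196.7]
tool_rot: [[-0.967, 0.255, -0.001], [0.255, 0.967, -0.0], [0.001, -0.001, -1.0]]
wrist_force: [2.0, -0.4, -0.2]
finger_gap: 12.0
grip_force: 60.0
```

move_arm(series=[0, 0, 0, 0, 0, 7, 0, 0, 0, 0, 0, 0, 14, 0, 0, 0, 0, 0, 0, 20.5, 0, 0, 0, 0, 0, 0, 20.5, 0, 0, 0, 0, 0, 0, 20.5, 0])

```text
clock: 13.52
tool_pos: [584.9, -189.5, 196.6]
tool_rot: [[-0.996, -0.092, -0.001], [-0.092, 0.996, 0.0], [0.0, 0.001, -1.0]]
wrist_force: [-0.2, -0.1, -0.9]
finger_gap: 12.0
grip_force: 60.0
```

Run:
```python
from h import *
i,E,K=grab("wrist","w8.png"); s=monitor.get_state(); print(s["tool_pos"],s["tool_rot"],s["qpos"],s["finger_gap"])
cv2.imwrite("pics/w8b.png",cv2.resize(i,(800,600),interpolation=cv2.INTER_CUBIC)[:,:,::-1])
```

```text
[ 584.88963127 -189.46155569  196.78097107] [[-9.95744672e-01 -9.21542142e-02 -3.85646323e-04]
 [-9.21542231e-02  9.95744746e-01  5.13768965e-06]
 [ 3.83531841e-04  4.06547644e-05 -9.99999926e-01]] [ 0.80653796  0.66115989 -0.83446943  1.45561196  0.5006479   1.24658821
  1.58040803] 12.320148438603962
```

View pics/w8b.png

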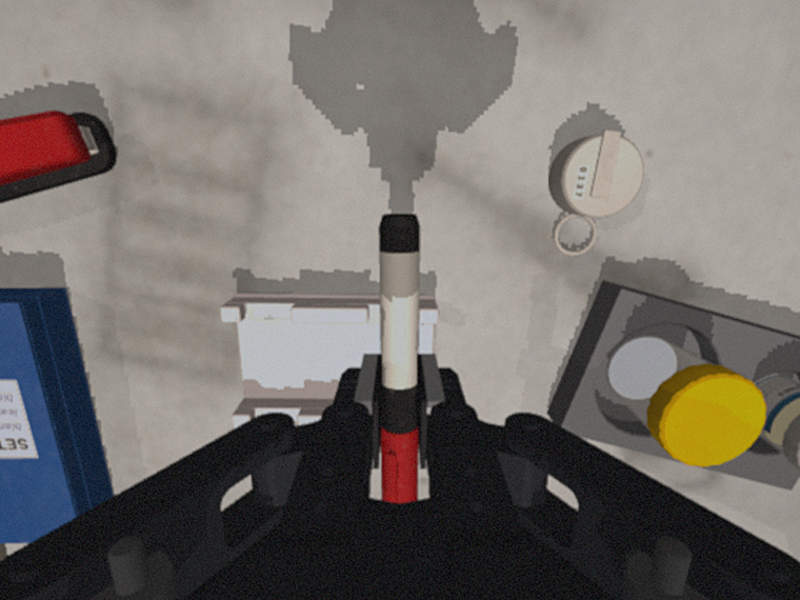

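Run:
```python
from h import *
i,E,K=load("wrist"); g=cv2.cvtColor(i,cv2.COLOR_RGB2GRAY)
print("col231",list(enumerate(g[198:300,231].tolist(),198)))
print("col185",list(enumerate(g[198:300,185].tolist(),198)))
for r in (217,221,224): print("row",r,list(enumerate(g[r,150:312].tolist(),150)))
P=lambda x,y,z: ray(E,K,x*.7,y*.7,z)[:2]
print(P(222,312,27),P(437,312,27),P(330,312,27),P(265,312,27),P(397,312,27))
```

```text
col231 [(198, 120), (199, 118), (200, 122), (201, 120), (202, 121), (203, 125), (204, 116), (205, 118), (206, 125), (207, 145), (208, 127), (209, 89), (210, 95), (211, 91), (212, 96), (213, 103), (214, 93), (215, 130), (216, 178), (217, 191), (218, 191), (219, 190), (220, 185), (221, 189), (222, 186), (223, 191), (224, 188), (225, 185), (226, 187), (227, 186), (228, 188), (229, 190), (230, 191), (231, 188), (232, 189), (233, 191), (234, 185), (235, 191), (236, 189), (237, 188), (238, 189), (239, 186), (240, 185), (241, 187), (242, 189), (243, 190), (244, 186), (245, 191), (246, 189), (247, 188), (248, 190), (249, 190), (250, 190), (251, 190), (252, 186), (253, 190), (254, 189), (255, 190), (256, 187), (257, 191), (258, 191), (259, 188), (260, 190), (261, 188), (262, 189), (263, 194), (264, 189), (265, 181), (266, 178), (267, 166), (268, 143), (269, 146), (270, 144), (271, 144), (272, 144), (273, 146), (274, 145), (275, 143), (276, 144), (277, 146), (278, 137), (279, 113), (280, 92), (281, 93), (282, 94), (283, 63), (284, 29), (285, 25), (286, 18), (287, 26), (288, 20), (289, 22), (29
[... 6622 characters left out ...]
266, 127), (267, 102), (268, 120), (269, 153), (270, 169), (271, 175), (272, 183), (273, 188), (274, 184), (275, 187), (276, 184), (277, 187), (278, 186), (279, 189), (280, 190), (281, 188), (282, 189), (283, 191), (284, 189), (285, 183), (286, 183), (287, 181), (288, 176), (289, 168), (290, 158), (291, 145), (292, 132), (293, 153), (294, 190), (295, 194), (296, 190), (297, 193), (298, 188), (299, 187), (300, 189), (301, 188), (302, 190), (303, 194), (304, 188), (305, 186), (306, 175), (307, 163), (308, 163), (309, 164), (310, 163), (311, 164)]
[ 599.67533361 -293.94329665] [ 588.02078281 -166.37438971] [ 593.82205246 -229.87418833] [ 597.34512602 -268.43720544] [ 590.18973643 -190.11541995]
```

Run:
```python
from h import *
i,E,K=load("wrist")
R=lambda u,v,z: ray(E,K,u,v,z)[:2].round(1)
a=R(154,219,27);b=R(306,219,27); print("ends",a,b,np.linalg.norm(a-b),(a+b)/2,np.degrees(np.arctan2(*(b-a)[::-1])))
print("outer27",R(231,215.5,27),"outer18",R(185,211.7,18),"inner18",R(185,222.5,18))
print("groove edges L",R(167.5,219,27),R(203,219,27)," R",R(257,219,27))
# rear rail outer/inner: col185 rows 271.5(base end/inner foot) , 285.5..289 tooth/floor top
print("rear",R(185,285.5,18),R(185,289.3,18))
```

```text
ends [ 600.3 -295.1] [ 588.5 -166.2] 129.4389817636094 [ 594.4  -230.65] 95.23049675046427
outer27 [ 591.2 -230. ] outer18 [ 594.3 -271.6] inner18 [ 604.3 -271.6]
groove edges L [ 599.3 -283.7] [ 596.5 -253.6]  R [ 592.3 -207.8]
rear [ 667.1 -271.3] [ 671.2 -271.3]
```

Rest centre ≈ (632,-227.5), yaw 5.2°. Place the marker in the y− groove.

move_arm(series=[0.02, -0.03, 0, 0, 0, 0, 0, 0.04, -0.06, 0, 0, 0, 0, 0, 0.0505, -0.076, 0, 0, 0, 0, 0, 0.0505, -0.076, -0.03, 0, 0, 0, 0, 0.0505, -0.076, -0.055, 0, 0, 0, 0, 0.0505, -0.076, -0.075, 0, 0, 0, 0, 0.0505, -0.076, -0.09, 0, 0, 0, 0, 0.0505, -0.076, -0.099, 0, 0, 0, 0, 0.0505, -0.076, -0.101, 0, 0, 0, 0, 0.0505, -0.076, -0.101, 0, 0, 0, 0])

```text
clock: 14.4
tool_pos: [635.9, -265.3, 96.7]
tool_rot: [[-0.996, -0.094, 0.001], [-0.094, 0.996, -0.001], [-0.001, -0.001, -1.0]]
wrist_force: [0.6, -0.2, -0.4]
finger_gap: 12.0
grip_force: 60.0
```

move_arm(series=[0, 0, -0.0015, 0, 0, 0, 0, 0, 0, -0.0015, 0, 0, 0, 0, 0, 0, -0.0015, 0, 0, 0, 0.45, 0, 0, -0.0015, 0, 0, 0, 0.45, 0, 0, -0.0015, 0, 0, 0, 0.45, 0, 0, -0.0015, 0, 0, 0, 0.45, 0, 0, 0.02, 0, 0, 0, 0.45, 0, 0, 0.05, 0, 0, 0, 0.45, 0, 0, 0.085, 0, 0, 0, 0.45, 0, 0, 0.12, 0, 0, 0, 0.45])

```text
clock: 15.23
tool_pos: [635.1, -265.3, 216.3]
tool_rot: [[-0.995, -0.095, -0.002], [-0.095, 0.995, 0.001], [0.002, 0.001, -1.0]]
wrist_force: [0.9, -0.1, 0.1]
finger_gap: 38.2
grip_force: 0.0
```

move_arm(series=[-0.018, 0.034, 0, 0, 0, 6, 0.45, -0.036, 0.068, 0, 0, 0, 12, 0.45, -0.054, 0.102, 0, 0, 0, 18, 0.45, -0.072, 0.136, 0, 0, 0, 24, 0.45, -0.09, 0.17, 0, 0, 0, 30, 0.45, -0.108, 0.204, 0, 0, 0, 36, 0.45, -0.126, 0.238, 0, 0, 0, 42, 0.45, -0.144, 0.272, 0, 0, 0, 48, 0.45, -0.162, 0.306, 0, 0, 0, 54, 0.45, -0.18, 0.34, 0, 0, 0, 60, 0.45])

```text
clock: 16.07
tool_pos: [454.5, 76.0, 215.9]
tool_rot: [[-0.411, -0.912, 0.0], [-0.912, 0.411, -0.0], [-0.0, -0.0, -1.0]]
wrist_force: [1.8, 0.7, 0.4]
finger_gap: 38.5
grip_force: 0.0
```

move_arm(series=[-0.016, 0.033, 0, 0, 0, 6, 0.45, -0.03, 0.066, 0, 0, 0, 12, 0.45, -0.0415, 0.095, -0.02, 0, 0, 12, 0.45, -0.0415, 0.095, -0.05, 0, 0, 12, 0.45, -0.0415, 0.095, -0.075, 0, 0, 12, 0.45, -0.0415, 0.095, -0.075, 0, 0, 12, 0.45, -0.0415, 0.095, -0.075, 0, 0, 12, 0.45])

```text
clock: 16.65
tool_pos: [413.4, 169.4, 140.4]
tool_rot: [[-0.217, -0.976, -0.002], [-0.976, 0.217, -0.001], [0.001, 0.002, -1.0]]
wrist_force: [0.1, -0.5, -0.2]
finger_gap: 38.7
grip_force: 0.0
```

Run:
```python
from h import *
i,E,K=grab("wrist","w9.png"); s=monitor.get_state(); print(s["tool_pos"],s["tool_rot"],s["qpos"],s["finger_gap"])
hsv=cv2.cvtColor(i,cv2.COLOR_RGB2HSV); m=cv2.inRange(hsv,(8,150,90),(20,255,255))
n,l,st,c=cv2.connectedComponentsWithStats(m); k=1+np.argmax(st[1:,4]); print(st[k],c[k])
pts=np.argwhere(l==k)[:,::-1]
w=np.array([ray(E,K,*p,6)[:2] for p in pts[::5]]); mu=w.mean(0); v=np.linalg.svd(w-mu,full_matrices=False)[2][0]
t=(w-mu)@v; print("orange",mu.round(1),v,(mu+v*t.min()).round(1),(mu+v*t.max()).round(1))
cv2.imwrite("pics/w9b.png",cv2.resize(i,(800,600),interpolation=cv2.INTER_CUBIC)[:,:,::-1])
i,E,K=grab("scene"); cv2.imwrite("pics/s3.png",cv2.resize(i[100:260,180:380],(800,640))[:600,:,::-1])
```

```text
[414.47820373 169.89031835 141.53139864] [[-2.17500373e-01 -9.76060190e-01  3.04586943e-04]
 [-9.76059980e-01  2.17500532e-01  6.59024672e-04]
 [-7.09495569e-04 -1.53957014e-04 -9.99999736e-01]] [ 0.43806288  0.51964649 -1.1137596   1.97155841  0.557954    0.99918084
  1.97976479] 38.32754189890403
[ 273  195   12  108 1153] [278.00346921 246.58976583]
orange [417.3 186. ] [0.21758095 0.97604228] [408.5 146.8] [427.4 231.4]
```

View pics/w9b.png

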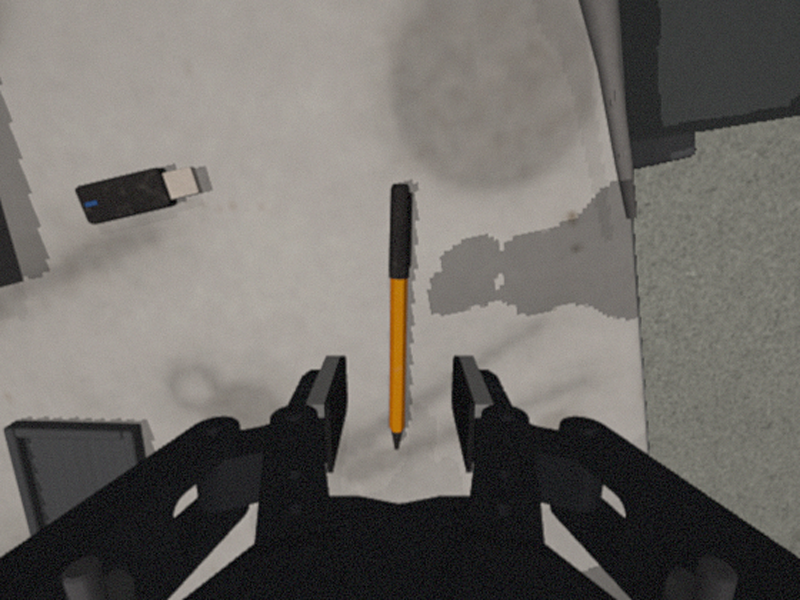

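Pen runs straight between the fingers, (400,185)–(397,447). Descend and grip.

move_arm(series=[0, 0, -0.03, 0, 0, 0, 0.4, 0, 0, -0.055, 0, 0, 0, 0.4, 0, 0, -0.066, 0, 0, 0, 0.4, 0, 0, -0.066, 0, 0, 0, 0, 0, 0, -0.066, 0, 0, 0, 0, 0, 0, -0.066, 0, 0, 0, 0, 0, 0, -0.066, 0, 0, 0, 0, 0, 0, -0.066, 0, 0, 0, 0, 0, 0, -0.066, 0, 0, 0, 0, 0, 0, -0.066, 0, 0, 0, 0])

```text
clock: 17.58
tool_pos: [415.1, 170.2, 76.1]
tool_rot: [[-0.217, -0.976, 0.003], [-0.976, 0.217, 0.001], [-0.001, -0.002, -1.0]]
wrist_force: [-0.6, -0.3, 7.4]
finger_gap: 6.6
grip_force: 61.0
```

move_arm(series=[0, 0, 0.035, 0, 0, 0, 0, 0, 0, 0.07, 0, 0, -3, 0, 0.005, -0.01, 0.105, 0, 0, -9, 0, 0.02, -0.035, 0.13, 0, 0, -15, 0, 0.037, -0.065, 0.14, 0, 0, -22, 0, 0.055, -0.096, 0.14, 0, 0, -29, 0, 0.075, -0.128, 0.14, 0, 0, -36, 0, 0.095, -0.16, 0.14, 0, 0, -43, 0, 0.115, -0.193, 0.14, 0, 0, -50, 0, 0.135, -0.226, 0.14, 0, 0, -57, 0])

```text
clock: 18.42
tool_pos: [549.6, -58.1, 215.1]
tool_rot: [[-0.939, -0.344, 0.0], [-0.344, 0.939, -0.0], [-0.0, -0.001, -1.0]]
wrist_force: [0.5, -0.3, -0.3]
finger_gap: 7.2
grip_force: 60.2
```

move_arm(series=[0.018, -0.031, 0, 0, 0, -5, 0, 0.036, -0.062, 0, 0, 0, -10, 0, 0.054, -0.093, 0, 0, 0, -15, 0, 0.07, -0.12, 0, 0, 0, -15, 0, 0.0795, -0.1335, 0, 0, 0, -15, 0, 0.0795, -0.1335, -0.03, 0, 0, -15, 0, 0.0795, -0.1335, -0.06, 0, 0, -15, 0, 0.0795, -0.1335, -0.085, 0, 0, -15, 0, 0.0795, -0.1335, -0.085, 0, 0, -15, 0])

```text
clock: 19.17
tool_pos: [624.5, -189.7, 123.3]
tool_rot: [[-0.995, -0.095, -0.012], [-0.095, 0.995, 0.003], [0.012, 0.004, -1.0]]
wrist_force: [-1.6, -0.4, -1.2]
finger_gap: 7.0
grip_force: 60.2
```

Run:
```python
from h import *
i,E,K=grab("wrist","w10.png"); s=monitor.get_state(); print(s["tool_pos"],s["tool_rot"],s["qpos"],s["finger_gap"])
cv2.imwrite("pics/w10b.png",cv2.resize(i,(800,600),interpolation=cv2.INTER_CUBIC)[:,:,::-1])
```

```text
[ 626.17913183 -189.78348537  126.52614022] [[-0.99542775 -0.09522431 -0.00747894]
 [-0.0952402   0.9954527   0.00179791]
 [ 0.00727373  0.00250199 -0.99997042]] [ 0.67456509  0.76929632 -0.68494159  1.39750123  0.50005673  1.15917804
  1.59108898] 7.1913905705594745
```

View pics/w10b.png

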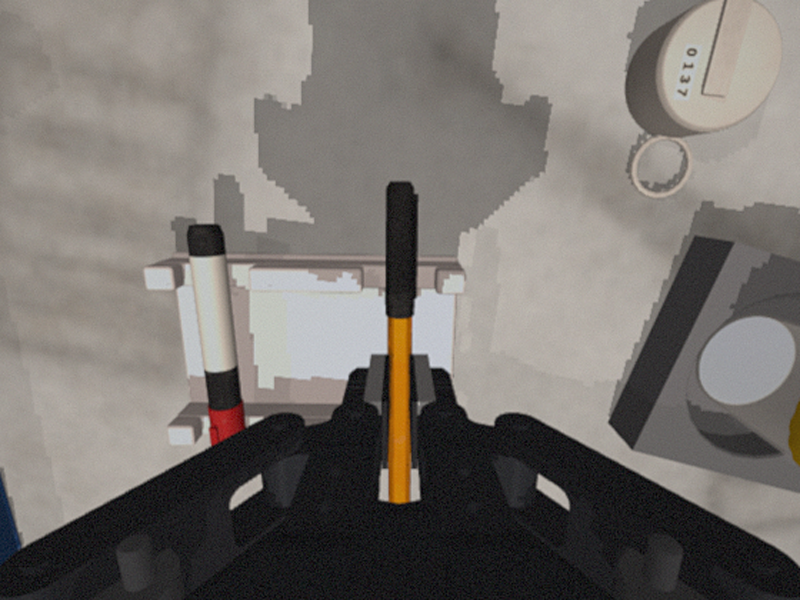

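Marker lies in its groove ((208,235)–(228,440)); pen is centred over the other groove (x≈400). Lower.

move_arm(series=[0, 0, 0, 0, 0, 0, 0, 0, 0, -0.012, 0, 0, 0, 0, 0, 0, -0.022, 0, 0, 0, 0, 0, 0, -0.03, 0, 0, 0, 0, 0, 0, -0.036, 0, 0, 0, 0, 0, 0, -0.037, 0, 0, 0, 0, 0, 0, -0.037, 0, 0, 0, 0])

```text
clock: 19.8
tool_pos: [628.3, -189.9, 94.2]
tool_rot: [[-0.996, -0.095, -0.001], [-0.095, 0.996, -0.001], [0.001, -0.001, -1.0]]
wrist_force: [-2.8, 0.0, 7.8]
finger_gap: 6.9
grip_force: 61.1
```

move_arm(series=[0, 0, -0.0005, 0, 0, 0, 0, 0, 0, -0.0005, 0, 0, 0, 0.4, 0, 0, -0.0005, 0, 0, 0, 0.4, 0, 0, -0.0005, 0, 0, 0, 0.4, 0, 0, -0.0005, 0, 0, 0, 0.4, 0, 0, -0.0005, 0, 0, 0, 0.4, 0, 0, 0.025, 0, 0, 0, 0.4, 0, 0, 0.06, 0, 0, 0, 0.4, 0, 0, 0.09, 0, 0, 0, 0.6, 0, 0, 0.12, 0, 0, 0, 0.7])

```text
clock: 20.63
tool_pos: [628.6, -189.7, 214.1]
tool_rot: [[-0.995, -0.095, 0.0], [-0.095, 0.995, 0.0], [-0.0, 0.0, -1.0]]
wrist_force: [0.2, 1.0, 0.3]
finger_gap: 57.2
grip_force: 0.0
```

move_arm(series=[-0.03, -0.015, 0, 0, 0, 0, 0.85, -0.06, -0.03, 0, 0, 0, 0, 0.85, -0.09, -0.045, 0, 0, 0, 0, 0.85, -0.12, -0.06, 0, 0, 0, 0, 0.85, -0.15, -0.075, 0, 0, 0, 0, 0.85, -0.18, -0.09, 0, 0, 0, 0, 0.85, -0.21, -0.105, 0, 0, 0, 0, 0.85, -0.23, -0.12, 0, 0, 0, 0, 0.85, -0.23, -0.12, 0, 0, 0, 0, 0.85, -0.23, -0.12, 0, 0, 0, 0, 0.85])

```text
clock: 21.47
tool_pos: [397.1, -311.4, 212.8]
tool_rot: [[-0.996, -0.09, -0.001], [-0.09, 0.996, -0.001], [0.001, -0.001, -1.0]]
wrist_force: [0.7, -0.1, 0.2]
finger_gap: 72.7
grip_force: 0.0
```

Run:
```python
from h import *
i,E,K=grab("wrist","w11.png"); s=monitor.get_state(); print(s["tool_pos"],s["tool_rot"],s["qpos"],s["finger_gap"])
c=np.array([376,-311,16,1]); p=E@c; u,v=K[0]*p[0]/p[2]+K[2],K[1]*p[1]/p[2]+K[3]; print("box px",u,v)
a=cv2.resize(i,(800,600),interpolation=cv2.INTER_CUBIC)[:,:,::-1]
cv2.imwrite("pics/w11b.png",a)
g=cv2.cvtColor(i,cv2.COLOR_RGB2GRAY); x0,y0=int(u)-60,int(v)-60
m=(g>165).astype(np.uint8); n,l,st,cc=cv2.connectedComponentsWithStats(m)
for k in range(1,n):
    if st[k,4]>300: 
        r=cv2.minAreaRect(np.argwhere(l==k)[:,::-1].astype(np.float32)); print(st[k],r); b=cv2.boxPoints(r)
        w=[ray(E,K,*q,16)[:2].round(1) for q in b]; print(w)
```

```text
[ 398.65789705 -309.98740646  213.02930446] [[-9.95594373e-01 -9.37614458e-02  7.97405004e-04]
 [-9.37613813e-02  9.95594691e-01  1.17931936e-04]
 [-8.04949658e-04  4.26465774e-05 -9.99999675e-01]] [ 1.24005966  0.3976424  -0.79148812  1.74887513  0.30985253  1.1243041
  2.01666529] 72.55302806324006
box px 281.9011745485241 182.19157400098698
[263 171  40  18 553] ((282.5, 179.5), (17.0, 39.0), 90.0)
[array([ 367.3, -329. ]), array([ 364.2, -293.8]), array([ 379.7, -292.1]), array([ 382.9, -327.8])]
```

View pics/w11b.png

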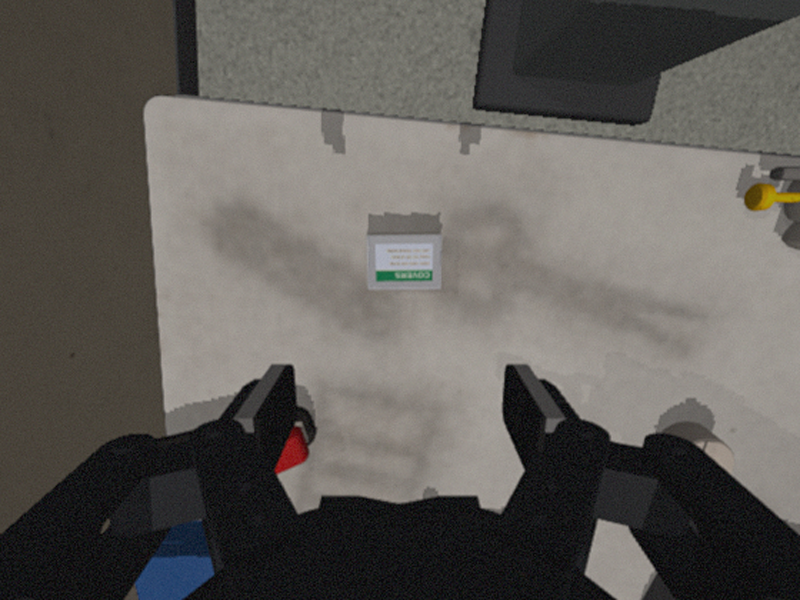

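Box top corners at (367,235), (440,233), (441,290), (368,291): long side along the finger line, so turn 90°.

Run:
```python
from h import *
i,E,K=load("wrist")
p=np.array([ray(E,K,x*.7,y*.7,16)[:2] for x,y in [(367,235),(440,233),(441,290),(368,291)]])
print(p.mean(0))
for k in range(4): d=p[(k+1)%4]-p[k]; print(np.linalg.norm(d),np.degrees(np.arctan2(d[1],d[0])))
```

```text
[ 377.54482286 -310.03556668]
45.98218038304982 96.71795670555
37.061609364037764 7.697043615062368
47.71564500728159 -84.03000417706362
36.449802564169424 -175.0052887669188
```

move_arm(series=[-0.004, 0, 0, 0, 0, -7, 0.75, -0.008, 0, 0, 0, 0, -14, 0.75, -0.012, 0, 0, 0, 0, -21, 0.75, -0.016, 0, 0, 0, 0, -28, 0.75, -0.02, 0, -0.01, 0, 0, -35, 0.75, -0.021, 0, -0.02, 0, 0, -42, 0.75, -0.021, 0, -0.03, 0, 0, -49, 0.75, -0.021, 0, -0.045, 0, 0, -56, 0.75, -0.021, 0, -0.06, 0, 0, -63, 0.75, -0.021, 0, -0.075, 0, 0, -70, 0.75])

```text
clock: 22.35
tool_pos: [379.7, -308.3, 137.5]
tool_rot: [[-0.428, 0.904, 0.002], [0.904, 0.428, 0.0], [-0.0, 0.002, -1.0]]
wrist_force: [0.0, -0.5, -0.9]
finger_gap: 63.7
grip_force: 0.0
```

move_arm(series=[0, 0, 0, 0, 0, -7, 0.75, 0, 0, 0, 0, 0, -14, 0.75, 0, 0, 0, 0, 0, -19, 0.75, 0, 0, 0, 0, 0, -19, 0.75, 0, 0, 0, 0, 0, -19, 0.75])

```text
clock: 22.77
tool_pos: [379.2, -308.6, 138.0]
tool_rot: [[-0.118, 0.993, 0.001], [0.993, 0.118, 0.0], [0.0, 0.001, -1.0]]
wrist_force: [-0.5, -0.2, 0.1]
finger_gap: 64.1
grip_force: 0.0
```

Run:
```python
from h import *
i,E,K=grab("wrist","w12.png"); s=monitor.get_state(); print(s["tool_pos"],s["tool_rot"][:2],s["qpos"],s["finger_gap"])
g=cv2.cvtColor(i,cv2.COLOR_RGB2GRAY); hsv=cv2.cvtColor(i,cv2.COLOR_RGB2HSV)
for nm,m in (("white",(g>160)),("green",cv2.inRange(hsv,(50,80,40),(90,255,255))>0)):
    n,l,st,cc=cv2.connectedComponentsWithStats(m.astype(np.uint8))
    for k in range(1,n):
        if st[k,4]>150:
            r=cv2.minAreaRect(np.argwhere(l==k)[:,::-1].astype(np.float32)); print(nm,st[k],r,[ray(E,K,*q,16)[:2].round(1).tolist() for q in cv2.boxPoints(r)])
```

```text
[ 378.87705049 -308.88193735  137.9874662 ] [[-1.17013881e-01  9.93129937e-01  8.24928023e-04]
 [ 9.93130269e-01  1.17013721e-01  2.39566038e-04]] [ 0.99994802  0.39052986 -0.43797932  1.88584012  0.20532414  0.90865823
  0.5813024 ] 63.91315863985243
white [362  84  36  47 539] ((377.9117736816406, 103.6470718383789), (19.722335815429688, 52.307064056396484), 30.963754653930664) [[418.0, -230.5], [429.2, -203.3], [440.5, -207.6], [429.7, -235.3]]
white [ 350  112  156  112 4938] ((422.71295166015625, 157.32420349121094), (72.37886047363281, 170.6783447265625), 58.05002975463867) [[407.8, -263.7], [485.5, -199.6], [520.6, -231.8], [441.2, -302.7]]
white [160 139  25  59 492] ((172.28155517578125, 167.9850311279297), (23.59904670715332, 57.94575500488281), 1.1934893131256104) [[296.9, -293.6], [297.3, -255.6], [312.2, -254.1], [312.5, -292.1]]
white [160 242  23  48 361] ((171.0, 265.5), (47.0, 22.0), 90.0) [[297.2, -326.2], [312.4, -324.4], [313.4, -361.5], [297.4, -363.4]]
white [257 245  25  16 329] ((269.0, 252.5), (15.0, 24.0), 90.0) [[364.7, -320.5], [381.4, -318.6], [382.7, -330.0], [365.8, -332.0]]
green [282 211  11  49 322] ((287.26727294921875, 235.00619506835938), (9.602054595947266, 48.219520568847656), 1.3322198390960693) [[383.3, -329.1], [379.8, -293.7], [386.3, -293.1], [390.1, -328.5]]
```

move_arm(series=[0, -0.001, -0.03, 0, 0, 0, 0.75, 0, -0.001, -0.055, 0, 0, 0, 0.75, 0, -0.001, -0.063, 0, 0, 0, 0.75, 0, -0.001, -0.063, 0, 0, 0, 0.1, 0, -0.001, -0.063, 0, 0, 0, 0.1, 0, -0.001, -0.063, 0, 0, 0, 0.1, 0, -0.001, -0.063, 0, 0, 0, 0.1, 0, -0.001, -0.063, 0, 0, 0, 0.1, 0, -0.001, -0.063, 0, 0, 0, 0.1, 0, -0.001, -0.063, 0, 0, 0, 0.1])

```text
clock: 23.65
tool_pos: [378.5, -311.5, 76.1]
tool_rot: [[-0.112, 0.994, 0.002], [0.994, 0.112, -0.002], [-0.002, 0.002, -1.0]]
wrist_force: [-0.7, -0.3, 6.2]
finger_gap: 32.5
grip_force: 62.1
```

move_arm(series=[0, 0, 0.035, 0, 0, 0, 0.1, 0, 0, 0.07, 0, 0, 0, 0.1, 0.01, 0.022, 0.1, 0, 0, -3, 0.1, 0.025, 0.054, 0.12, 0, 0, -6, 0.1, 0.04, 0.087, 0.12, 0, 0, -9, 0.1, 0.055, 0.12, 0.12, 0, 0, -12, 0.1, 0.07, 0.152, 0.12, 0, 0, -15, 0.1, 0.085, 0.184, 0.12, 0, 0, -18, 0.1, 0.1, 0.217, 0.12, 0, 0, -21, 0.1, 0.115, 0.25, 0.12, 0, 0, -21, 0.1])

```text
clock: 24.48
tool_pos: [492.7, -59.4, 194.8]
tool_rot: [[0.253, 0.967, -0.0], [0.967, -0.253, -0.001], [-0.001, -0.0, -1.0]]
wrist_force: [1.7, -0.7, -1.0]
finger_gap: 32.3
grip_force: 61.4
```

move_arm(series=[0.015, 0.033, 0, 0, 0, 0, 0.1, 0.03, 0.066, 0, 0, 0, 0, 0.1, 0.045, 0.099, 0, 0, 0, 0, 0.1, 0.06, 0.132, 0, 0, 0, 0, 0.1, 0.075, 0.163, 0, 0, 0, 0, 0.1, 0.09, 0.194, 0, 0, 0, 0, 0.1, 0.1, 0.216, 0, 0, 0, 0, 0.1, 0.1, 0.216, 0, 0, 0, 0, 0.1, 0.1, 0.216, 0, 0, 0, 0, 0.1, 0.1, 0.216, 0, 0, 0, 0, 0.1])

```text
clock: 25.32
tool_pos: [592.3, 154.0, 194.2]
tool_rot: [[0.252, 0.968, -0.001], [0.968, -0.252, -0.002], [-0.002, -0.001, -1.0]]
wrist_force: [1.5, -1.2, -0.4]
finger_gap: 32.4
grip_force: 61.3
```

Run:
```python
from h import *
i,E,K=grab("wrist","w13.png"); s=monitor.get_state(); print(s["tool_pos"],s["tool_rot"][:2],s["finger_gap"],s["qpos"])
def rep(i,E,K):
    g=cv2.GaussianBlur(cv2.cvtColor(i,cv2.COLOR_RGB2GRAY),(3,3),0)
    n,l,st,cc=cv2.connectedComponentsWithStats((g<75).astype(np.uint8))
    for k in range(1,n):
        if 300<st[k,4]<40000:
            pts=np.argwhere(l==k)[:,::-1]; w=np.array([ray(E,K,*q,9)[:2] for q in pts],np.float32); r=cv2.minAreaRect(w)
            if np.linalg.norm(np.array(r[0])-[607,228])<60: print(st[k],r,r[2])
rep(i,E,K)
_,E,K=load("scene"); rep(cv2.imread("pics/scene.png")[:,:,::-1],E,K)
```

```text
[592.40664727 153.15864352 194.34496121] [[ 0.25300815  0.96746352 -0.00110468]
 [ 0.96746112 -0.25301005 -0.00221158]] 32.46060706696778 [ 0.06799089  0.57245392 -0.53062527  1.4738222   0.30289983  1.17911856
 -0.76527361]
[ 236   64   87  103 8044] ((610.8098754882812, 228.0861053466797), (80.06845092773438, 68.37479400634766), 75.37753295898438) 75.37753295898438
[160 224  44  33 818] ((607.1309204101562, 229.024169921875), (80.10668182373047, 74.6007308959961), 76.49110412597656) 76.49110412597656
```

Tray centre ≈ (610.5,228), yaw −14.6°, matching the tool. Place the box.

move_arm(series=[0.009, 0.036, 0, 0, 0, 0, 0.1, 0.018, 0.073, 0, 0, 0, 0, 0.1, 0.018, 0.073, -0.02, 0, 0, 0, 0.1, 0.018, 0.073, -0.05, 0, 0, 0, 0.1, 0.018, 0.073, -0.08, 0, 0, 0, 0.1, 0.018, 0.073, -0.1, 0, 0, 0, 0.1, 0.018, 0.073, -0.109, 0, 0, 0, 0.1, 0.018, 0.073, -0.113, 0, 0, 0, 0.1, 0.018, 0.073, -0.113, 0, 0, 0, 0.1, 0.018, 0.073, -0.113, 0, 0, 0, 0.1])

```text
clock: 26.2
tool_pos: [611.9, 228.0, 83.5]
tool_rot: [[0.252, 0.968, 0.003], [0.968, -0.252, 0.001], [0.002, 0.003, -1.0]]
wrist_force: [0.5, 0.3, -0.2]
finger_gap: 32.4
grip_force: 61.3
```

move_arm(series=[-0.001, 0, -0.001, 0, 0, 0, 0.1, -0.001, 0, -0.002, 0, 0, 0, 0.1, -0.001, 0, -0.002, 0, 0, 0, 0.1, -0.001, 0, -0.002, 0, 0, 0, 0.1])

```text
clock: 26.53
tool_pos: [609.9, 228.4, 80.4]
tool_rot: [[0.251, 0.968, 0.001], [0.968, -0.251, 0.0], [0.001, 0.001, -1.0]]
wrist_force: [-0.4, 0.3, -0.6]
finger_gap: 32.4
grip_force: 61.3
```

move_arm(series=[0, 0, 0, 0, 0, 0, 0.65, 0, 0, 0, 0, 0, 0, 0.65, 0, 0, 0, 0, 0, 0, 0.65, 0, 0, 0, 0, 0, 0, 0.65, 0, 0, 0.01, 0, 0, 0, 0.65, 0, 0, 0.03, 0, 0, 0, 0.65, 0, 0, 0.06, 0, 0, 0, 0.65, 0, 0, 0.1, 0, 0, 0, 0.65, -0.02, -0.03, 0.14, 0, 0, 0, 0.65, -0.04, -0.06, 0.15, 0, 0, 0, 0.65])

```text
clock: 27.37
tool_pos: [574.6, 177.9, 233.1]
tool_rot: [[0.246, 0.969, 0.009], [0.969, -0.246, 0.007], [0.009, 0.007, -1.0]]
wrist_force: [1.0, 0.2, 0.6]
finger_gap: 55.3
grip_force: 0.0
```

move_arm(series=[-0.02, -0.02, 0.02, 0, 0, 0, 0.65, -0.04, -0.02, 0.03, 0, 0, 0, 0.65, -0.05, -0.02, 0.03, 0, 0, 0, 0.65, -0.05, -0.02, 0.03, 0, 0, 0, 0.65, -0.05, -0.02, 0.03, 0, 0, 0, 0.65])

```text
clock: 27.78
tool_pos: [523.0, 153.2, 258.3]
tool_rot: [[0.251, 0.968, 0.002], [0.968, -0.251, -0.0], [0.0, 0.002, -1.0]]
wrist_force: [0.4, 0.4, 0.6]
finger_gap: 55.7
grip_force: 0.0
```

Run:
```python
from h import *
i,E,K=grab("wrist","w14.png"); s=monitor.get_state(); print(s["tool_pos"],s["wrist_force"])
g=cv2.cvtColor(i,cv2.COLOR_RGB2GRAY); hsv=cv2.cvtColor(i,cv2.COLOR_RGB2HSV)
def rep(nm,m,z,c,R):
    n,l,st,cc=cv2.connectedComponentsWithStats(m.astype(np.uint8))
    for k in range(1,n):
        if st[k,4]>60:
            w=np.array([ray(E,K,*q,z)[:2] for q in np.argwhere(l==k)[:,::-1]],np.float32); r=cv2.minAreaRect(w)
            if np.linalg.norm(np.array(r[0])-c)<R: print(nm,st[k],np.round(r[0],1),np.round(r[1],1),round(r[2],1))
rep("bright",g>135,20,[610,228],40); rep("dark",cv2.GaussianBlur(g,(3,3),0)<75,9,[610,228],40); rep("green",cv2.inRange(hsv,(50,80,40),(90,255,255))>0,20,[610,228],40)
i,E,K=grab("scene","s4.png"); hsv=cv2.cvtColor(i,cv2.COLOR_RGB2HSV)
rep("yellow",cv2.inRange(hsv,(20,150,80),(35,255,255))>0,74,[622,-21],60)
rep("orange",cv2.inRange(hsv,(8,150,90),(19,255,255))>0,24,[628,-190],80)
rep("red",(cv2.inRange(hsv,(170,120,60),(180,255,255))|cv2.inRange(hsv,(0,120,60),(6,255,255)))>0,28,[635,-265],60)
```

```text
[523.38904764 153.09268917 257.70190749] [ 0.67843494 -0.50889392 -1.10657454]
bright [ 328   74   37   50 1386] [610.  229.2] [45.1 33.8] 75.5
dark [ 309   57   73   85 3575] [610.4 228.5] [80.2 69. ] 75.5
green [351  80   9  39 154] [618.7 226.6] [35.1  6.3] 74.8
yellow [244 156  16  17 191] [610.4 -22.6] [38.3 65.3] 38.6
```

move_arm(series=[-0.01, -0.04, 0, 0, 0, 0, 0.65, -0.02, -0.08, 0, 0, 0, 0, 0.65, -0.03, -0.12, 0, 0, 0, 0, 0.65, -0.04, -0.16, 0, 0, 0, 0, 0.65, -0.05, -0.2, 0, 0, 0, 0, 0.65, -0.06, -0.24, 0, 0, 0, 0, 0.65, -0.07, -0.28, 0, 0, 0, 0, 0.65, -0.08, -0.32, 0, 0, 0, 0, 0.65, -0.09, -0.36, 0, 0, 0, 0, 0.65, -0.1, -0.4, 0, 0, 0, 0, 0.65])

```text
clock: 28.72
tool_pos: [422.7, -249.1, 257.0]
tool_rot: [[0.251, 0.968, -0.0], [0.968, -0.251, 0.0], [0.0, -0.0, -1.0]]
wrist_force: [1.0, 0.4, -1.1]
finger_gap: 55.6
grip_force: 0.0
```

move_arm(series=[0, -0.03, 0, 0, 0, 0, 0.65, 0, -0.06, 0, 0, 0, 0, 0.65, 0, -0.09, 0, 0, 0, 0, 0.65, 0, -0.09, 0, 0, 0, 0, 0.65, 0, -0.09, 0, 0, 0, 0, 0.65, 0, -0.09, 0, 0, 0, 0, 0.65])

```text
clock: 29.22
tool_pos: [423.5, -336.4, 256.5]
tool_rot: [[0.251, 0.968, -0.001], [0.968, -0.251, 0.002], [0.002, -0.001, -1.0]]
wrist_force: [0.6, 0.3, -0.6]
finger_gap: 55.4
grip_force: 0.0
```

Run:
```python
from h import *
for nm in ("scene","wrist","side"):
    i,E,K=grab(nm,nm+"9.png"); hsv=cv2.cvtColor(i,cv2.COLOR_RGB2HSV)
    def rep(n_,m,z,c,R):
        n,l,st,cc=cv2.connectedComponentsWithStats(m.astype(np.uint8))
        for k in range(1,n):
            if 12<st[k,4]<30000:
                w=np.array([ray(E,K,*q,z)[:2] for q in np.argwhere(l==k)[:,::-1]],np.float32); r=cv2.minAreaRect(w)
                if np.linalg.norm(np.array(r[0])-c)<R: print(nm,n_,st[k],np.round(r[0],1),np.round(r[1],1),round(r[2],1))
    rep("yellow",cv2.inRange(hsv,(20,150,80),(35,255,255))>0,74,[622,-21],40)
    rep("orange",cv2.inRange(hsv,(8,130,60),(20,255,255))>0,24,[628,-190],100)
    rep("red",(cv2.inRange(hsv,(168,100,50),(180,255,255))|cv2.inRange(hsv,(0,100,50),(7,255,255)))>0,28,[635,-265],90)
    rep("whitish cap",(cv2.inRange(hsv,(0,0,150),(40,60,255)))>0,64,[637,61],40)
s=monitor.get_state(); print(s["clock"],s["tool_pos"],s["wrist_force"])
```

```text
scene yellow [239 156  21  15 230] [618.6 -22.9] [51.9 55.1] 46.9
scene orange [269 139  26  11  65] [ 648.5 -190.9] [86.4 12. ] 4.6
scene red [284 125  13   8  59] [ 674.7 -263.3] [41.9 23. ] 4.6
wrist red [502  40  50  29 704] [ 675.9 -262. ] [43.1 14.2] 4.4
side yellow [260 186  16   9 122] [612.1  -7.1] [47.7 64.1] 33.0
side orange [278 181  21   5  33] [ 648.3 -185.8] [81.3 15.4] 6.7
side red [287 173  10   5  31] [ 671.8 -258. ] [29.5 45.8] 82.6
29.3667 [ 423.72962307 -335.27754681  257.18199121] [-0.03035049 -0.28097956 -0.54298924]
```

```bash
python3 -c "
from station import job; print(job.sign_off())"
```

```text
the job is handed in; nothing more can be done
None
```

The job is handed in at about 29 s: both jars are in their wells, the marker and pen are in the rest's grooves, and the box is centred in the tray. The gripper is empty and clear of everything; the last images confirmed every placement except the small jar, which I last checked right after releasing it.

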